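# Batch bearing blocks by weight at the roller scale

### The job

Push the empty tote along the rollers onto the sprung scale deck, clear of the last roller and up against the deck's end stop. Then slide bearing blocks off the edge of the sorting shelf into the tote, without picking them up off the shelf, until the scale's pointer comes to rest between the two tabs of the set marker. Leave the spare blocks standing on the shelf and everything else where it is.

Things in the scene. Friction and masses are not known exactly. Their poses are not given: they have to be found in the camera images.
- station: the fixed weighing station. Origin on the bench under the centre of the scale deck; x from the sorting shelf across to the tote line, y along the rollers from the deck to the infeed end, z up. Rollers (20 diameter, pitch 31, free turning, tops 115 above the bench) fill y = 145 to 475 mm between side rails with inner faces at x = +-84, 10 mm higher than the roller tops
- shelf_edge (a point): middle of the edge of the sorting shelf's top face over the tote line; axes as the station (x over the edge to the tote). The shelf is a flat steel plate 178 above the bench, 8 thick, from here to x = -160, y +-200 mm, 10 mm lips at its two ends only. Its edge overhangs the near wall of a tote in the bay by 10 mm (over 10 mm above the rim), so a block pushed over it drops into the tote
- deck (a joint): how far the sprung scale deck has sunk from its unloaded height, in m (0 to 0.058). The spring gives about 5.8 mm per 100 g: the empty tote (150 g +-6 %) about 9 mm, each small block about 7 mm, each large block about 14 mm. It is damped and settles within about a second
- bay (a point): centre of the scale deck's flat top face (sinks with the deck; unloaded 112 mm above the bench, 3 below the roller tops); axes as the station. Deck 184 x 260 mm (y -130 to 130). Its end stop, 34 high, has its face at y = -115, so a tote against it has its origin at y = -5; 14 mm high cheeks at x = +-86, flared at the roller end
- pointer (a point): tip of the scale's pointer, a dark bar 2 mm high on the +x side of the gauge plate, fixed to the deck and sinking with it (183 above the bench unloaded). The white gauge plate, 52 mm wide, stands at x = 35, y = -190 mm of the station, up to 220 mm above the bench
- marker_mid (a point): point midway between the two tabs of the set marker, a dark clip with a round screw on the gauge plate. The tabs are level bars 11 mm apart; the pointer is right when it lies in the gap clear of both, its height within 4.5 mm of this point. The marker stays where it is
- tote: open black plastic tote, 150 (its x) x 220 (its y) x 45 high, walls and floor 4 mm. Origin: centre of its underside. At the start it stands empty on the rollers
- large_a: cast-iron pillow block bearing, LARGE size: foot 56 long (its x) x 26 wide (its y) x 10 high, round housing 34 across with the bore along y, 37 high in all, about 240 g (+-6 %). Origin: centre of the underside of the foot, z up.
- large_b: cast-iron pillow block bearing, LARGE size: foot 56 long (its x) x 26 wide (its y) x 10 high, round housing 34 across with the bore along y, 37 high in all, about 240 g (+-6 %). Origin: centre of the underside of the foot, z up.
- small_a: cast-iron pillow block bearing, SMALL size: foot 42 long (its x) x 20 wide (its y) x 8 high, round housing 25 across with the bore along y, 28 high in all, about 120 g (+-6 %). Origin: centre of the underside of the foot, z up.
- small_b: cast-iron pillow block bearing, SMALL size: foot 42 long (its x) x 20 wide (its y) x 8 high, round housing 25 across with the bore along y, 28 high in all, about 120 g (+-6 %). Origin: centre of the underside of the foot, z up.
- jar: bystander: small clear jar, 34 diameter, 50 high, at one end of the sorting shelf; origin centre of underside
- tape: bystander: tape core, 48 outside diameter, 18 high, at the other end of the sorting shelf; origin centre of underside
- screwdriver: bystander: screwdriver, 190 long, lying on the bench; origin mid underside
- wrench: bystander: spanner, 160 long, lying on the bench beyond the station; origin mid underside
- mouse: bystander: computer mouse on its pad; origin centre of underside
- carton: bystander: closed cardboard carton 80 x 110 x 50 on the bench; origin centre of underside
- angle: bystander: aluminium angle bracket 40 x 40 x 40 on the bench; origin centre of underside
Not all that is in view belongs to the job. What is shaped like the small_b but orange is not meant.

How it is judged:
On the way:
1. the tote stands in the bay on the scale deck, up to the end stop and clear of the rollers (y of tote in the frame of bay between -0.014 and 0.009 m and x of tote in the frame of bay between -0.016 and 0.016 m and z of tote in the frame of bay below 0.006 m and angle between tote's own z axis and vertical below 0.06 rad), for 0.3 s.
At the end, for the whole second after the job is handed in: The tote is level on the scale deck, at most 14 mm from the end stop; the pointer is at rest within 4.5 mm in height of the middle between the marker's tabs; every bearing block is either in the tote or standing on the sorting shelf (all of step 1 and z of pointer in the frame of marker_mid between -0.0045 and 0.0045 m and velocity of joint deck between -0.004 and 0.004 m/s and linear speed of tote below 0.01 m/s and ((x of large_a in the frame of tote between -0.073 and 0.073 m and y of large_a in the frame of tote between -0.108 and 0.108 m and z of large_a in the frame of tote between 0 and 0.075 m) or (height (world z) of large_a above 0.174 m and x of large_a in the frame of shelf_edge below 0 m and angle between large_a's own z axis and vertical below 0.2 rad)) and ((x of large_b in the frame of tote between -0.073 and 0.073 m and y of large_b in the frame of tote between -0.108 and 0.108 m and z of large_b in the frame of tote between 0 and 0.075 m) or (height (world z) of large_b above 0.174 m and x of large_b in the frame of shelf_edge below 0 m and angle between large_b's own z axis and vertical below 0.2 rad)) and ((x of small_a in the frame of tote between -0.073 and 0.073 m and y of small_a in the frame of tote between -0.108 and 0.108 m and z of small_a in the frame of tote between 0 and 0.075 m) or (height (world z) of small_a above 0.174 m and x of small_a in the frame of shelf_edge below 0 m and angle between small_a's own z axis and vertical below 0.2 rad)) and ((x of small_b in the frame of tote between -0.073 and 0.073 m and y of small_b in the frame of tote between -0.108 and 0.108 m and z of small_b in the frame of tote between 0 and 0.075 m) or (height (world z) of small_b above 0.174 m and x of small_b in the frame of shelf_edge below 0 m and angle between small_b's own z axis and vertical below 0.2 rad))); the robot touches nothing.
It fails at once if the tote is lifted more than 25 mm off the rollers instead of being pushed (height (world z) of tote above 0.14 m).
It fails at once if a bearing block is picked up: lifted more than 30 mm above the sorting shelf (height (world z) of any of large_a, large_b, small_a, small_b above 0.208 m).
It fails at once if the set marker is moved by more than 4 mm (distance of marker_mid from where it was at the start of the episode above 0.004 m).
It fails at once if a bystander is moved by more than 25 mm (distance of any of jar, tape, screwdriver, wrench, mouse, carton, angle from where it was at the start of the episode above 0.025 m).
It also fails if it takes over 64 s, if anything falls off the work surface, if the arm or the gripper's body presses on something with over 40 N, if the wrist force passes 120 N, or if a joint passes its speed limit or range.

### The arm

A 6-joint arm with a two-finger parallel gripper is mounted at the origin on the work surface. World frame = base frame: x ahead of the robot, y to its left, z up, the work surface at z = 0. Lengths are in m, angles in rad, forces in N, time in s.
With the tool pointing down it reaches from about 0.2 to 0.875 m from the base axis. Payload 3.4 kg.
Tool frame: the origin (TCP) lies between the finger pads; the fingertips stand 25 mm ahead of it and the grasp point (between the pads) lies 6 mm ahead of it (r.nose_length is the z of the fingertips in the tool frame, in m); z points along the fingers, y is the line along which they close (so a half turn about z gives the same grasp; the last joint's range is limited). The gripper opens to 94 mm and grips with 3 to 60 N. Pads are 16 mm wide; open, the fingers measure 119 mm over their backs; the gripper's body (75 mm by 177 mm) begins 78 mm behind the grasp point.
Start: joints at [-1.356, 0.276, 1.505, -0, 1.361, -0.121], TCP at [0.189, -0.543, 0.23] pointing down, gripper open.
Joint ranges: [-2.89, 2.89], [-0.75, 2.08], [0.22, 2.7], [-1.18, 4.32], [0.11, 2.71], [-2.7, 2.7]. Speed limits (rad/s): [2.57, 2.57, 3.14, 3.14, 3.14, 3.14].

### API

Orientations are given as a unit quaternion [w, x, y, z].
In Python, from plant import r, gripper_to, inverse_kinematics, vision, models, telemetry gives the robot as it stands. Calls block until the motion is done:
- r.move_to(position, orientation): joint-space move of the TCP to a pose.
- r.move_l(position, rot=None, vel=0.15, guard=None): straight line of the TCP; rot=None keeps the orientation; vel is the mean speed in m/s. With guard (N) it stops when the force on the tool has changed by that much, and returns True; else False.
- r.movej(angles): joint-space move.
- gripper_to(opening, f_grip=None): finger opening in m; f_grip is the grip in N (None keeps the last); returns when the fingers have stopped.
- r.hold(seconds).
- inverse_kinematics(position, orientation): joint angles nearest the present ones, or None.
- vision.snapshot(name): name is "side" or "top"; returns the picture (420x560x3 uint8, red, green, blue); there is no depth.
- vision.get_calibration(name): a dict with "fx", "fy", "cx", "cy" (pixels), "position" and "orientation" of the camera in the world. Camera axes: x right, y down, z forward; pixel columns grow to the right and rows downward; lengths in m; the calibration is good to about 2 mm. A picture is of the moment at which its call begins. get_calibration takes no time and is no camera call.
A pose or a line that the arm cannot do raises r.PlanningError and nothing moves.
- r.sign_off(): hands the job in; it is judged then, once.
Trained networks look in the newest picture that a camera, given by its name, has taken for a name from the list of things; names that differ only in an ending like _2 or _b are one class to them, and where a whole thing is asked for, a point or a joint stands for the part that bears it (a point fixed in the world has none). Each returns a list of dicts, best first, with "score" (0 to 1); they miss things now and then, are a little off and sometimes report something else, mostly with a low value. They report only what shows in the picture. A call takes as long as a camera call. They do not tell look-alikes from the thing itself.
- models.boxes_of(thing, camera): "at" ([x, y, z] in m, in world coordinates, good to about 4 mm: the middle of the surface that is visible of it).
- models.regions_of(thing, camera): "pixels" (420x560 bool, what is visible of it).
- models.mark_of(thing, camera): "at" ([x, y, z] in m, in world coordinates, good to about 4 mm: a listed point, or the origin of a listed thing).
Readings, each from a call of its own:
- telemetry.current_t(): time.
- telemetry.current_joints(): joint angles.
- telemetry.current_dq(): joint speeds.
- telemetry.current_joint_efforts(): joint torques, N m.
- telemetry.current_ee_pos(): TCP position.
- telemetry.current_tool_rot(): TCP orientation.
- telemetry.current_wrist_force(): force on the tool from outside, world axes, zero at the start.
- telemetry.current_torque(): the same for the moment, N m.
- telemetry.current_opening(): finger opening in m.
- telemetry.current_finger_force(): force on a finger pad.
Only numpy, scipy, OpenCV 4.12 (cv2) and the standard library are available. Lean on these libraries where they do the work, as an engineer would, in place of code of your own. Each camera call takes 0.05 s, during which the arm holds its last target. There are 200 camera calls.

## Working session

There is one attempt and no reset: what is moved stays moved. The work goes in short steps, each a Python script; the robot and the scene stay as the last script left them, time stands still between calls to the robot, and variables do not carry over. Pictures are saved under pics/ and viewed, at most 10 in all, crops included, and the job is handed in when it is done.

```bash
mkdir -p pics; ls; python3 - <<'E'
from plant import *
import cv2,numpy as np
from plant import r, vision, models, telemetry
for c in ("side","top"):
    im=vision.snapshot(c); cv2.imwrite(f"pics/{c}0.png",im[:,:,::-1])
    k=vision.get_calibration(c); print(c,{a:np.round(b,3) for a,b in k.items()})
    for n in ["tote","large_a","small_a","shelf_edge","bay","pointer","marker_mid","jar","tape","deck"]:
        print(n,[(np.round(d["at"],3).tolist(),round(d["score"],2)) for d in models.mark_of(n,c)])
print(telemetry.current_t())
E
```

```text
pics
side {'fx': np.float64(401.899), 'fy': np.float64(401.899), 'cx': np.float64(279.504), 'cy': np.float64(210.991), 'position': array([0.168, 0.468, 0.943]), 'orientation': array([ 0.111, -0.287,  0.894, -0.326])}
tote [([0.404, -0.498, -0.005], 0.7), ([0.605, 0.174, 0.116], 0.65)]
large_a [([0.493, -0.124, 0.177], 0.88)]
small_a [([0.505, -0.183, 0.176], 0.69), ([0.495, -0.242, 0.179], 0.64), ([0.624, -0.15, -0.002], 0.46), ([0.348, -0.208, 0.001], 0.45), ([0.493, -0.121, 0.175], 0.35)]
shelf_edge [([0.558, -0.148, 0.181], 0.77), ([0.496, -0.124, 0.177], 0.25)]
bay [([0.626, -0.142, 0.113], 0.78), ([0.496, -0.124, 0.176], 0.17)]
pointer [([0.675, -0.324, 0.186], 0.79)]
marker_mid []
jar [([0.457, 0.012, 0.178], 0.83), ([0.496, -0.24, 0.18], 0.54), ([0.403, -0.499, -0.002], 0.2)]
tape [([0.467, -0.325, 0.178], 0.74)]Traceback (most recent call last):
  File "<stdin>", line 8, in <module>
ValueError: it knows: angle, bay, carton, jar, large, marker_mid, mouse, pointer, screwdriver, shelf_edge, small, station, tape, tote, wrench
```

```bash
python3 - <<'E'
import cv2,numpy as np
from plant import r, vision, models, telemetry
for c in ("top",):
    im=vision.snapshot(c); cv2.imwrite(f"pics/{c}0.png",im[:,:,::-1])
    k=vision.get_calibration(c); print(c,{a:np.round(b,3) for a,b in k.items()})
    for n in ["tote","large_a","small_a","shelf_edge","bay","station","pointer","marker_mid","jar","tape"]:
        print(n,[(np.round(d["at"],3).tolist(),round(d["score"],2)) for d in models.mark_of(n,c)])
vision.snapshot("side")
for n in ["station","marker_mid"]:
        print(n,[(np.round(d["at"],3).tolist(),round(d["score"],2)) for d in models.mark_of(n,"side")])
print(telemetry.current_t(),telemetry.current_tool_rot())
E
```

```text
top {'fx': np.float64(534.363), 'fy': np.float64(534.363), 'cx': np.float64(281.043), 'cy': np.float64(211.867), 'position': array([ 0.313, -0.099,  1.369]), 'orientation': array([ 0.076, -0.69 ,  0.715, -0.083])}
tote [([0.611, 0.176, 0.116], 0.95)]
large_a [([0.504, -0.064, 0.178], 0.53), ([0.492, -0.122, 0.178], 0.51)]
small_a [([0.509, -0.176, 0.182], 0.74), ([0.494, -0.234, 0.181], 0.45), ([0.474, -0.32, 0.176], 0.36)]
shelf_edge [([0.558, -0.152, 0.179], 0.67)]
bay [([0.624, -0.149, 0.115], 0.91), ([0.497, -0.234, 0.181], 0.65), ([0.492, -0.122, 0.18], 0.46), ([0.503, -0.064, 0.178], 0.38)]
station [([0.626, -0.144, 0.002], 0.9)]
pointer []
marker_mid [([0.784, -0.166, -0.002], 0.4)]
jar [([0.459, 0.013, 0.179], 0.45)]
tape [([0.624, -0.145, 0.003], 0.74), ([0.51, -0.172, 0.177], 0.73), ([0.473, -0.319, 0.176], 0.72)]
station [([0.626, -0.146, -0.002], 0.65)]
marker_mid []
1.2 [ 5.20091954e-05  9.85937379e-01  1.67115176e-01 -5.69422888e-07]
```

View pics/side0.png

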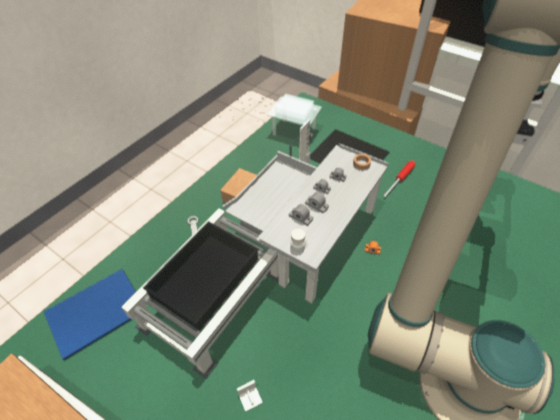

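View pics/top0.png

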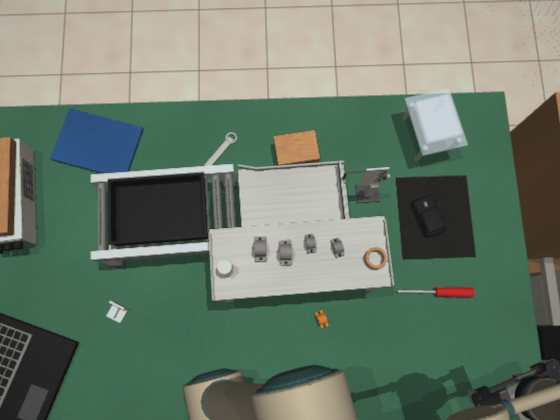

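```bash
python3 - <<'E'
import cv2,numpy as np
a=cv2.imread("pics/side0.png")[95:175,265:375]; b=cv2.imread("pics/top0.png")[150:230,340:400]
a=cv2.resize(a,None,fx=4.5,fy=4.5,interpolation=cv2.INTER_CUBIC); b=cv2.resize(b,None,fx=4.5,fy=4.5,interpolation=cv2.INTER_CUBIC)
cv2.imwrite("pics/g.png",np.hstack([a,b])); 
E
```

```text
(no output)
```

View pics/g.png

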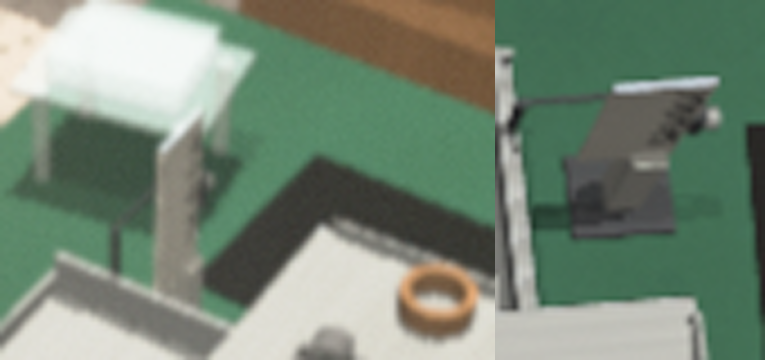

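```bash
cat > h.py <<'E'
import cv2,numpy as np
from scipy.spatial.transform import Rotation as R
from plant import r, vision, models, telemetry, gripper_to, inverse_kinematics
def cam(c):
    k=vision.get_calibration(c); q=np.array(k["orientation"])
    return k,R.from_quat(q[[1,2,3,0]]).as_matrix(),np.array(k["position"])
def ray(c,uv):
    k,M,p=cam(c); return p,M@np.array([(uv[0]-k["cx"])/k["fx"],(uv[1]-k["cy"])/k["fy"],1.])
def at_z(c,uv,z):
    p,d=ray(c,uv); return p+d*(z-p[2])/d[2]
def proj(c,P):
    k,M,p=cam(c); v=M.T@(np.array(P)-p); return np.array([k["fx"]*v[0]/v[2]+k["cx"],k["fy"]*v[1]/v[2]+k["cy"]])
def tri(u1,u2):
    p,d=ray("side",u1);q,e=ray("top",u2)
    s=np.linalg.lstsq(np.c_[d,-e],q-p,rcond=None)[0]; a=p+d*s[0];b=q+e*s[1]; return (a+b)/2,np.linalg.norm(a-b)
def shot(c,f=None):
    im=vision.snapshot(c)[:,:,::-1].copy()
    if f: cv2.imwrite(f"pics/{f}.png",im)
    return im
def down(yaw):  # tool z down, tool y along world yaw+90deg
    q=(R.from_euler("z",yaw)*R.from_quat([1,0,0,0])).as_quat(); return [q[3],q[0],q[1],q[2]]
E
python3 - <<'E'
from h import *
print("edge",at_z("top",(209,235),.178),at_z("top",(387,218),.178))
print("back rail",at_z("top",(93,177),.125),at_z("top",(232,168),.125))
print("screw",tri((311.2,133.9),(388.4,176.2)))
shot("top","top1")
for n in ["large_a","small_a"]:
    for d in models.regions_of(n,"top"):
        v,u=np.nonzero(d["pixels"]); p=np.array([at_z("top",w,.185)[:2] for w in zip(u,v)])
        (c,s,a)=cv2.minAreaRect((p*1000).astype(np.float32)); print(n,round(d["score"],2),p.mean(0).round(3),np.round(c,0),np.round(s,0),round(a,1))
E
```

```text
edge [0.53631951 0.04894692 0.178     ] [ 0.56123454 -0.35699768  0.178     ]
back rail [0.69881306 0.33470762 0.125     ] [ 0.70981237 -0.00144078  0.125     ]
screw (array([ 0.66607413, -0.37280252,  0.15807536]), np.float64(1.4768358826609271e-05))
large_a 0.79 [ 0.491 -0.123] [ 490. -123.] [27. 54.] 87.9
large_a 0.58 [ 0.5   -0.066] [500. -66.] [27. 57.] 88.3
small_a 0.66 [ 0.497 -0.241] [ 497. -241.] [45. 24.] 9.1
small_a 0.62 [ 0.343 -0.196] [ 343. -196.] [30. 15.] 23.9
small_a 0.53 [ 0.51  -0.179] [ 510. -179.] [43. 23.] 1.4
small_a 0.52 [0.738 0.019] [738.  22.] [26. 99.] 45.2Traceback (most recent call last):
  File "<stdin>", line 8, in <module>
  File "h.py", line 10, in at_z
    p,d=ray(c,uv); return p+d*(z-p[2])/d[2]
        ~~~^^^^^^
  File "h.py", line 8, in ray
    k,M,p=cam(c); return p,M@np.array([(uv[0]-k["cx"])/k["fx"],(uv[1]-k["cy"])/k["fy"],1.])
          ~~~^^^
  File "h.py", line 5, in cam
    k=vision.get_calibration(c); q=np.array(k["orientation"])
ValueError: time passes only in moves, steps and waits
```

```bash
cat >> h.py <<'E'
YAW=0.05; O=np.array([0.625,-0.145,0])
def W(x,y,z): # station -> world
    return list(O+R.from_euler("z",YAW).apply([x,y,z]))
def S(p): return R.from_euler("z",YAW).inv().apply(np.array(p)-O)
E
python3 - <<'E'
from h import *
q=down(np.pi/2+YAW)
r.move_l([0.189,-0.543,0.31],vel=0.2)
r.move_to(W(0,.475,.30),q)
gripper_to(0.06)
r.move_l(W(0,.475,.157),vel=.15)
g=r.move_l(W(0,.16,.157),vel=.12,guard=12); print(g,S(telemetry.current_ee_pos()),telemetry.current_wrist_force())
if not g:
    g=r.move_l(W(0,.095,.157),vel=.04,guard=8); print(g,S(telemetry.current_ee_pos()),telemetry.current_wrist_force())
shot("top","top2")
print([(S(d["at"]).round(3),d["score"]) for d in models.mark_of("tote","top")],telemetry.current_t())
E
```

```text
False [5.54760450e-05 1.60242894e-01 1.57051208e-01] [-0.76307518  0.77842183  0.14882426]
True [0.00034839 0.112553   0.15652514] [0.87521299 0.44474015 0.43714862]
[(array([-0.002, -0.006,  0.104]), 0.95), (array([-0.163, -0.169,  0.176]), 0.45)] 11.075
```

View pics/top2.png

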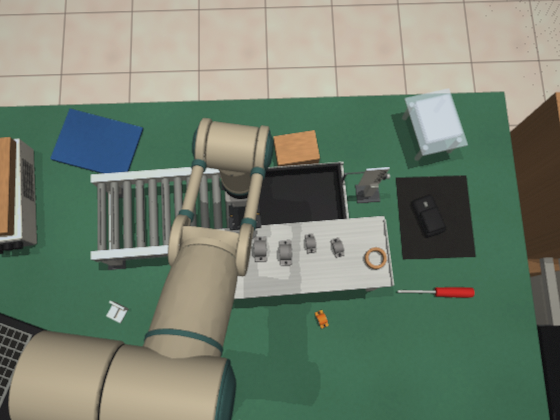

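```bash
cat >> h.py <<'E'
def see(tag):
    for c in ("side","top"):
        shot(c,f"{c}_{tag}")
        for n in ("pointer","marker_mid","large_a","small_a"):
            print(c,n,[(S(d["at"]).round(4).tolist(),round(d["score"],2)) for d in models.mark_of(n,c)])
def push(bx,by,half,gripz=0.208):
    """push block standing at station (bx,by) over the edge (x=-0.065)"""
    r.move_to(W(bx-half-.03,by,.29),down(YAW)); gripper_to(0.0)
    r.move_l(W(bx-half-.03,by,gripz),vel=.15)
    print(S(telemetry.current_ee_pos()),telemetry.current_wrist_force())
    g=r.move_l(W(-.065+.006,by,gripz),vel=.07,guard=25); print("guard",g,S(telemetry.current_ee_pos()))
    r.move_l(W(-.10,by,.29),vel=.2)
E
python3 - <<'E'
from h import *
r.move_l(W(0,.135,.157),vel=.1)
r.move_l(W(0,.135,.29),vel=.2)
see("t"); print(S([.491,-.123,0]),S([.5,-.066,0]),S([.51,-.178,0]),S([.497,-.239,0]),S([.558,-.15,.18]))
print(telemetry.current_t())
E
```

```text
side pointer [([0.0433, -0.1806, 0.1783], 0.86)]
side marker_mid []
side large_a [([-0.1209, 0.0846, 0.1784], 0.86), ([-0.1282, 0.0315, 0.1754], 0.81)]
side small_a [([-0.1235, -0.0324, 0.174], 0.69), ([-0.1316, -0.0876, 0.1746], 0.57), ([-0.2796, -0.048, -0.0012], 0.51)]
top pointer []
top marker_mid []
top large_a [([-0.1152, 0.0885, 0.1809], 0.51), ([-0.1373, 0.0299, 0.1781], 0.51)]
top small_a [([-0.2393, -0.338, 0.0051], 0.72), ([-0.1356, -0.0841, 0.179], 0.68), ([-0.1187, -0.0272, 0.1774], 0.52), ([-0.2783, -0.0484, 0.0033], 0.5)]
[-0.13273299  0.02866971  0.        ] [-0.12089543  0.08514867  0.        ] [-0.11650559 -0.02721115  0.        ] [-0.13253808 -0.08748519  0.        ] [-0.06716616 -0.00164515  0.18      ]
12.7583
```

```bash
python3 - <<'E'
from h import *
push(-.133,.030,.028)
r.hold(.5)
see("L")
print(telemetry.current_t())
a=[cv2.imread(f"pics/side_{t}.png")[110:165,275:335] for t in "tL"]; b=[cv2.imread(f"pics/top_{t}.png")[155:205,345:405] for t in "tL"]
f=lambda i:cv2.resize(i,(390,290),interpolation=cv2.INTER_CUBIC)
cv2.imwrite("pics/cmp.png",np.vstack([np.hstack(list(map(f,a))),np.hstack(list(map(f,b)))]))
E
```

```text
[-0.19048155  0.02971946  0.20857942] [-0.06220441 -0.80253151  0.19999814]
guard False [-0.05929564  0.02999983  0.20808259]
side pointer []
side marker_mid [([-0.0664, 0.0, 0.1778], 0.49), ([0.1573, -0.0244, -0.0007], 0.45)]
side large_a [([-0.118, 0.0857, 0.1776], 0.73), ([0.0539, 0.0375, 0.1214], 0.5)]
side small_a [([-0.2812, -0.0508, -0.0007], 0.73), ([-0.1328, -0.0889, 0.1799], 0.7), ([-0.1229, -0.0316, 0.1775], 0.49)]
top pointer []
top marker_mid [([-0.2232, 0.4573, -0.0024], 0.49)]
top large_a [([-0.1152, 0.0861, 0.1782], 0.69)]
top small_a [([-0.2746, -0.0451, 0.0035], 0.73), ([-0.1344, -0.0852, 0.182], 0.66), ([-0.1169, -0.0261, 0.1784], 0.42)]
19.25
```

View pics/cmp.png

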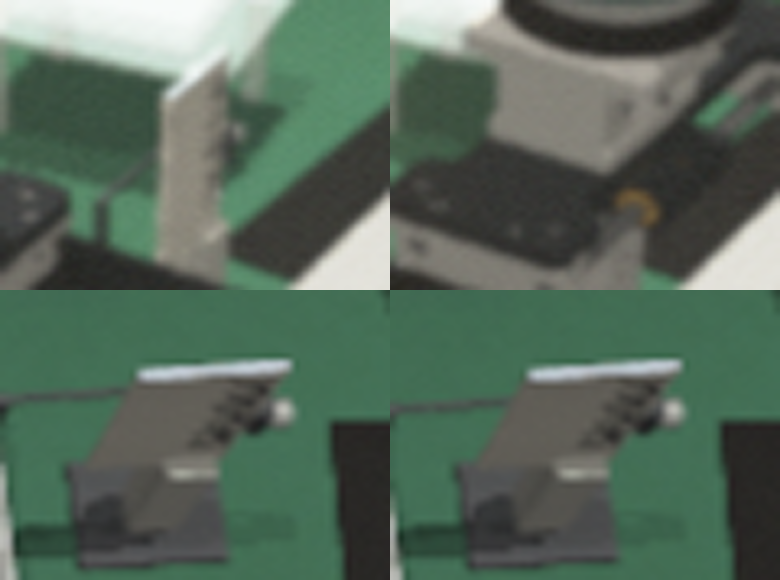

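View pics/top_L.png

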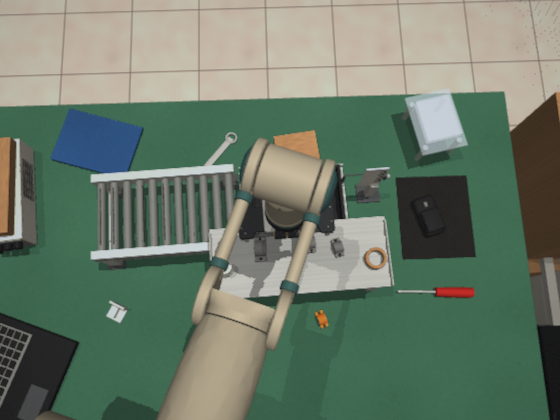

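```bash
python3 - <<'E'
from h import *
r.move_to(W(-.12,.17,.33),down(YAW))
r.hold(.3)
out=[]
for c,(v,u) in (("side",(105,270)),("top",(155,340))):
    im=np.mean([vision.snapshot(c)[:,:,::-1].astype(float) for _ in range(8)],0)
    np.save(f"{c}_avg.npy",im); i=im[v:v+55,u:u+70].astype(np.uint8); cv2.imwrite(f"pics/{c}_L2.png",im)
    out.append(cv2.resize(i,None,fx=5.6,fy=10,interpolation=cv2.INTER_CUBIC))
cv2.imwrite("pics/avg.png",np.hstack(out)); print(telemetry.current_t())
vision.snapshot("side")
for n in ("pointer","marker_mid","large_a"): print(n,[(S(d["at"]).round(4).tolist(),round(d["score"],2)) for d in models.mark_of(n,"side")])
E
```

```text
20.9917
pointer []
marker_mid [([-0.0033, -0.0046, 0.0933], 0.63)]
large_a [([-0.1182, 0.0831, 0.1771], 0.63), ([0.0538, 0.0403, 0.121], 0.6)][ WARN:0@4.888] global loadsave.cpp:1063 imwrite_ Unsupported depth image for selected encoder is fallbacked to CV_8U.
```

View pics/avg.png

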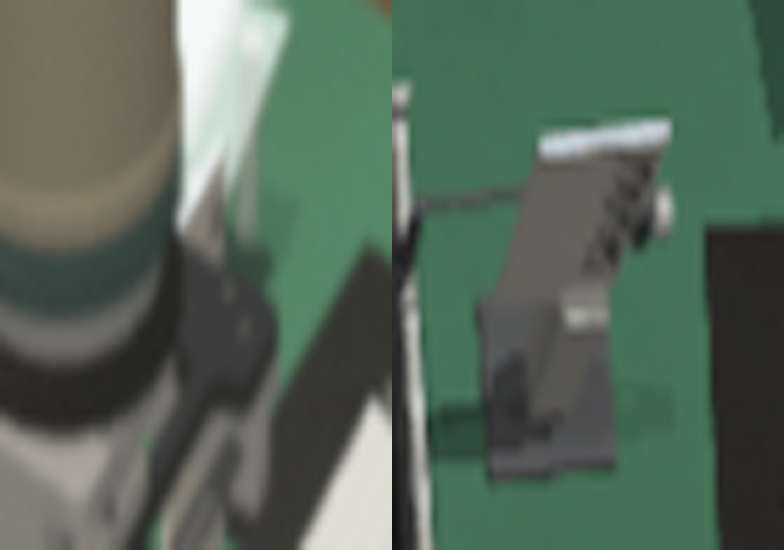

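```bash
python3 - <<'E'
from h import *
r.move_to(W(0,.16,.30),down(np.pi/2+YAW)); r.hold(.3)
im=np.mean([vision.snapshot("side")[:,:,::-1].astype(float) for _ in range(8)],0).astype(np.uint8)
np.save("side_avg.npy",im); cv2.imwrite("pics/sideavg.png",im)
i=im[110:165,280:330]; cv2.imwrite("pics/avg2.png",cv2.resize(i,None,fx=10.8,fy=10.8,interpolation=cv2.INTER_CUBIC))
for n in ("pointer","marker_mid","small_a","tote"): print(n,[(S(d["at"]).round(4).tolist(),round(d["score"],2)) for d in models.mark_of(n,"side")])
print(telemetry.current_t())
E
```

```text
pointer [([0.0421, -0.1807, 0.159], 0.91)]
marker_mid []
small_a [([-0.12, -0.0314, 0.1766], 0.69), ([-0.135, -0.0901, 0.1789], 0.54), ([-0.2815, -0.0493, -0.0012], 0.49)]
tote [([-0.0027, -0.0037, 0.0923], 0.6)]
23.4833
```

View pics/avg2.png

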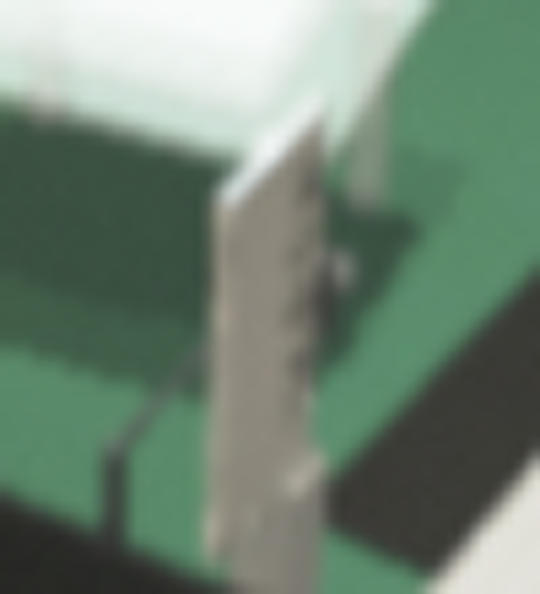

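```bash
python3 - <<'E'
from h import *
T=lambda a,b:(S(tri(a,b)[0]).round(4),round(tri(a,b)[1],4))
print("plate -y top",T((309.8,118.8),(340+(668-392)/5.6,155+12.3)))
print("plate +y top",T((300.4,128.6),(340+(541-392)/5.6,155+14.)))
print("screw",T((311.3,135.0),(340+(662-392)/5.6,155+21.2)))
print("clip dark",T((310.3,137.5),(340+(640-392)/5.6,155+22.5)))
k=lambda c,P:proj(c,W(*P)).round(1)
for P in [(.035,-.216,.22),(.035,-.164,.22),(.042,-.164,.160),(.042,-.19,.160),(.035,-.23,.158),(.035,-.23,.151),(.03,-.23,.16)]: print(P,k("side",P),k("top",P))
E
```

```text
plate -y top (array([ 0.0326, -0.2197,  0.2194]), np.float64(0.0009))
plate +y top (array([ 0.0338, -0.1687,  0.2171]), np.float64(0.0006))
screw (array([ 0.0304, -0.2305,  0.1531]), np.float64(0.0015))
clip dark (array([ 0.0286, -0.2215,  0.1505]), np.float64(0.0017))
(0.035, -0.216, 0.22) [308.3 119. ] [387.7 166.5]
(0.035, -0.164, 0.22) [299.1 128.5] [364.7 168.4]
(0.042, -0.164, 0.16) [296.6 143.9] [360.4 173.2]
(0.042, -0.19, 0.16) [301.1 139.1] [371.3 172.3]
(0.035, -0.23, 0.158) [309.7 133.2] [388.3 174. ]
(0.035, -0.23, 0.151) [309.6 135.1] [387.7 174.9]
(0.03, -0.23, 0.16) [311.2 133.3] [388.7 175.8]
```

```bash
python3 - <<'E'
from h import *
a=np.load("side_avg.npy"); b=np.load("top_avg.npy")
print("side rows128-144 cols304-317 (red)"); 
for v in range(126,146): print(v,a[v,305:318,2].astype(int))
print("top rows 166-186 cols 376-394 (red)")
for v in range(165,186): print(v,b[v,374:394,2].astype(int))
E
```

```text
side rows128-144 cols304-317 (red)
126 [142 137 125 108  99  91  92 115 125 123 109  88  82]
127 [138 136 122 103  95  81  84 108 120 118 105  87  81]
128 [140 137 121 111 105  77  72  94 106 105  96  83  79]
129 [139 137 128 122 110  76  64  75  84  83  78  73  72]
130 [140 138 131 122 105  73  58  61  64  64  63  61  63]
131 [140 138 129 116 103  72  59  59  57  58  57  57  59]
132 [140 135 125 117 108  80  69  64  59  58  57  59  63]
133 [139 130 117 119 117  96  96  81  63  58  59  61  71]
134 [139 131 122 122 110  97 114  97  67  57  58  65  79]
135 [140 135 126 120  97  87 110  96  67  59  61  72  82]
136 [141 136 121 109  87  75  90  80  63  60  65  77  85]
137 [140 134 115 100  77  65  68  65  59  63  73  84  89]
138 [139 126 109  97  76  61  60  59  63  72  81  88  90]
139 [137 124 112 104  81  61  58  60  70  79  86  90  92]
140 [138 131 124 109  83  62  58  62  75  83  88  90  91]
141 [142 138 130 110  82  62  59  65  78  85  91  91  91]
142 [141 135 119 101  76  62  62  72  84  89  91  91  91]
143 [140 128 106  95  75  66  72  81  87  90  91  91  92]
144 [140 128 111 102 
[... 1089 characters left out ...]
]
177 [100 100  95  87  84  80  70  58  61  56  45  42  75 118 136 120  87  69
  70  70]
178 [100 100  87  74  76  69  78  82  66  45  33  40  67  90  94  85  73  69
  70  70]
179 [95 88 82 72 59 52 68 80 70 45 43 55 67 69 68 69 70 70 69 69]
180 [92 80 86 81 57 51 66 79 70 63 62 66 70 70 69 70 70 70 69 69]
181 [80 74 79 82 82 71 75 77 69 70 70 69 69 70 70 70 70 70 70 69]
182 [90 90 90 92 95 88 78 71 69 69 70 69 70 69 70 70 70 69 69 69]
183 [108 108 110 111 101  86  72  69  69  69  69  70  70  69  69  70  70  70
  70  69]
184 [123 123 124 120  99  74  69  69  70  70  70  70  70  69  69  70  70  70
  70  70]
185 [128 129 128 125 103  69  69  69  69  69  70  70  70  69  69  69  70  70
  70  70]
```

```bash
python3 - <<'E'
from h import *
bs=np.array([1.4,-.05]);bt=np.array([1.5,.8])
T=lambda a,b:(S(tri(np.array(a)-bs,np.array(b)-bt)[0]).round(4),round(tri(np.array(a)-bs,np.array(b)-bt)[1],4))
print("plate",T((309.8,118.8),(389.3,167.3)))
print("knob",T((311.2,134.6),(388.2,175.6)))
for z in (.160,.153,.146):
  for P in [(.033,-.228,z),(.027,-.220,z+.0075),(.027,-.220,z-.0075)]:
    print(P,(proj("side",W(*P))+bs).round(1),(proj("top",W(*P))+bt).round(1))
E
```

```text
plate (array([ 0.0349, -0.2162,  0.2204]), np.float64(0.0))
knob (array([ 0.0335, -0.2268,  0.1557]), np.float64(0.0012))
(0.033, -0.228, 0.16) [311.4 133.3] [389.2 175.5]
(0.027, -0.22, 0.1675) [311.9 133.4] [386.8 177.3]
(0.027, -0.22, 0.1525) [311.7 137.3] [385.6 179.1]
(0.033, -0.228, 0.153) [311.3 135.1] [388.6 176.3]
(0.027, -0.22, 0.1605) [311.8 135.2] [386.2 178.1]
(0.027, -0.22, 0.1455) [311.6 139.1] [385.  179.9]
(0.033, -0.228, 0.146) [311.2 136.9] [388.  177.2]
(0.027, -0.22, 0.1535) [311.7 137. ] [385.7 179. ]
(0.027, -0.22, 0.13849999999999998) [311.5 140.9] [384.4 180.7]
```

```bash
python3 - <<'E'
from h import *
push(-.1185,-.029,.021,.207)
r.move_to(W(0,.16,.30),down(np.pi/2+YAW)); r.hold(.8)
im=np.mean([vision.snapshot("side")[:,:,::-1].astype(float) for _ in range(8)],0).astype(np.uint8)
np.save("side_avg3.npy",im)
for n in ("pointer","marker_mid","small_a","large_a","tote"): print(n,[(S(d["at"]).round(4).tolist(),round(d["score"],2)) for d in models.mark_of(n,"side")])
top=shot("top","top3")
for n in ("small_a","large_a","tote"): print(n,[(S(d["at"]).round(4).tolist(),round(d["score"],2)) for d in models.mark_of(n,"top")])
print(telemetry.current_t())
f=lambda i:cv2.resize(i,(400,400),interpolation=cv2.INTER_CUBIC)
cv2.imwrite("pics/v3.png",np.hstack([f(im[115:165,280:330]),f(im[130:270,230:370])]))
E
```

```text
[-0.16890506 -0.02919518  0.20757259] [ 0.40078039 -0.41356675 -0.27039178]
guard False [-0.0593381  -0.02900156  0.20711502]
pointer [([0.0427, -0.1797, 0.1553], 0.88)]
marker_mid []
small_a [([-0.1351, -0.0881, 0.1772], 0.7), ([0.017, -0.0302, 0.1052], 0.67), ([-0.2806, -0.0493, 0.0013], 0.56)]
large_a [([-0.1193, 0.0854, 0.1778], 0.76), ([0.0546, 0.0388, 0.1138], 0.61)]
tote [([-0.0029, -0.0049, 0.0843], 0.75)]
small_a [([0.0223, -0.029, 0.1102], 0.59), ([-0.1324, -0.0825, 0.1817], 0.55), ([-0.2766, -0.0467, 0.0028], 0.5)]
large_a [([-0.1134, 0.0831, 0.1785], 0.88), ([-0.1576, 0.1657, 0.1748], 0.71), ([0.0503, 0.0405, 0.117], 0.63)]
tote [([-0.0001, -0.0034, 0.084], 0.76), ([-0.0682, -0.0014, 0.1822], 0.65)]
30.5583
```

View pics/v3.png

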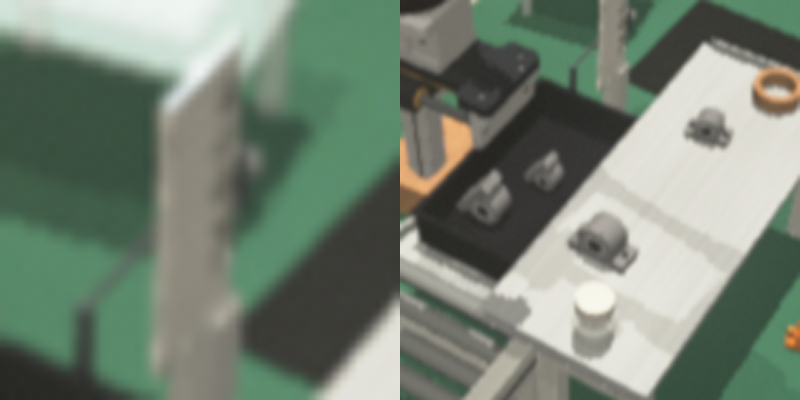

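The picture shows the tote in the bay against the stop. One large block (right half, 485,200) and one small block (545,172) are inside it. The spare small (708,128) and spare large (600,240) stand upright on the shelf. The pointer bar's level, about 0.154, matches the clip's screw height, about 0.153 to 0.156.

```bash
python3 - <<'E'
from h import *
print(r.sign_off())
E
```

```text
the job is handed in; nothing more can be done
None
```

I handed the job in at about 31 s, with the tote in the bay against the end stop, one large and one small block in it, and the spare blocks standing on the shelf; I judged the pointer to be between the tabs from the clip's screw height, because neither camera could see the tabs themselves.

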